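# Weigh down a freshly glued book

## Robot

A 6-joint arm with a two-finger parallel gripper is mounted at the origin on the work surface. World frame = base frame: x ahead of the robot, y to its left, z up, the work surface at z = 0. Lengths are in m, angles in rad, forces in N, time in s.
With the tool pointing down it reaches from about 0.3 to 0.85 m from the base axis. Payload 4.2 kg.
Tool frame: the origin (TCP) lies between the finger pads; the fingertips stand 17 mm ahead of it and the grasp point (between the pads) lies 2 mm behind it; z points along the fingers, x is the direction in which the jaws open and shut, and the axes are right-handed (so a half turn about z gives the same grasp; the last joint's range is limited). The gripper opens to 91 mm and grips with 3 to 60 N. Pads are 32 mm wide; open, the fingers measure 118 mm over their backs; the gripper's body (76 mm by 178 mm) begins 60 mm behind the grasp point.
Start: joints at [1.324, 0.32, 1.565, -0, 1.257, -0.02], TCP at [0.129, 0.56, 0.231] pointing down, gripper open.
Joint ranges: [-3.11, 3.11], [-0.84, 2.01], [0.21, 2.61], [-1.34, 4.49], [0.05, 2.63], [-2.56, 2.56]. Speed limits (rad/s): [2.57, 2.57, 3.14, 3.14, 3.14, 3.14].

## Interface

Orientations are given as a unit quaternion [x, y, z, w].
In Python, from rig import env gives the robot as it stands.
- The arm moves only by the tool carry_out, never from a script. Its argument "deltas" is a list that holds one entry, the list of rows, each a list of 7 numbers: the shift along the tool's x, y, z in mm, then the turn, a rotation vector about the tool's x, y, z in degrees, then the finger opening in mm, from 0 to 91.2. In form: [[[x, y, z, ax, ay, az, grip], ...]]. A call has 1 to 20 rows; each row shifts and turns the commanded pose from where the row before left it, along the tool's axes as they then stand; what a row does not reach is not made up. A row lasts 1/8 s, in which the tool goes at most 62.5 mm and 10.7 degrees, less where a joint would pass 70% of its speed; a pose out of reach is approached as far as the arm can. A call with a gripper value outside its range is refused whole. The fingers move at their own pace and stop on an object; "force" is the grip in N (left out, the last holds). Time passes only in rows, so rows that do not move let the fingers close. It gives the time, the measured TCP pose, the force and the opening at its end, in the units of the state.
- env.state(): the state, without advancing time (a new reading comes with each control period).
- env.read_camera(name): name is "side" or "top"; returns (picture, depth): 420x560x3 uint8, red, green, blue; 420x560 float32, m along the optical axis (not along the pixel's ray), 0 where there is no reading.
- env.camera_model(name): a dict with "vfov" (degrees; the focal length in pixels is half the picture's height over the tangent of half this angle, whatever the lens; pixels are square), "cx", "cy" (the principal point, pixels), "R" (3x3) and "t" (3): a world point X has camera coordinates R X + t. Camera axes: x right, y down, z forward; pixel columns grow to the right and rows downward; lengths in m; the calibration is good to about 2 mm. A picture is of the moment at which its call begins. camera_model takes no time and is no camera call.
- env.job_done(): hands the job in, once; it reports no verdict.
Trained networks look in the newest picture that a camera, given by its name, has taken for a name from the list of things; names that differ only in an ending like _2 or _b are one class to them, and where a whole thing is asked for, a point or a joint stands for the part that bears it (a point fixed in the world has none). Each returns a list of dicts, best first, with "confidence" (0 to 1); they miss things now and then, are a little off and sometimes report something else, mostly with a low value. They report only what shows in the picture. A call takes as long as a camera call.
- env.recognise(camera, target): "rect" ([left, top, width, height] in pixels, round what is visible of it).
- env.trace(camera, target): "region" (420x560 bool, what is visible of it) and "rect" ([left, top, width, height] in pixels, round what is visible of it).
- env.spot_point(camera, target): "point" ([column, row] in pixels: a listed point, or the origin of a listed thing).
The state is a dict: "clock": time; "q": joint angles; "qvel": joint speeds; "effort": joint torques, N m; "tcp_pos": TCP position; "tool_rot": TCP orientation; "contact_force": force on the tool from outside, world axes, zero at the start; "ft_torque": the same for the moment, N m; "finger_gap": finger opening in m.
Only numpy, scipy, OpenCV 4.12 (cv2) and the standard library are available. Lean on these libraries where they do the work, as an engineer would, in place of code of your own. Each camera call takes 0.05 s, during which the arm holds its last target.

## Task

Weigh down the glued book to dry: the steel weight you need lies in the wooden tray behind the glue jar and the square tin, so first stand both of those on the black rubber mat, and leave them there until the weight is in use. Lay the wooden pressing board flat on the middle of the book, lengthwise along it, and gently set the weight on the middle of the board, lengthwise too; then stand the jar back on the round pad and the tin back on the square pad, each centred. Keep jar and tin upright throughout, and leave the hammer and the wooden reel alone.

Things in the scene. Friction and masses are not known exactly. Their poses are not given: they have to be found in the camera images.
- glue_jar: Closed pale round jar with a blank beige paper band and a grey cap, upright: body 56 mm diameter and 98 mm high, cap 51 mm diameter from there to the top at 120 mm; about 0.35 kg. Origin: centre of its underside, z up. Starts on the round pad.
- tin: Closed bare-metal square tin, upright: body 54 x 54 mm and 96 mm high, lid 48 x 48 mm from there to the top at 110 mm; about 0.25 kg. Origin: centre of its underside, x and y square to its sides, z up. Starts on the square pad.
- weight: Plain dark steel bar, 40 mm (own x) x 100 mm (own y, lengthwise) x 24 mm high, about 0.7 kg. Origin: centre of its underside. It starts lying on the floor of the tray about 60 mm behind (farther from the robot than) the pads' centres, about 15 mm clear of the jar and tin: a gripper reaches it from above only once both are gone. The tray's 22 mm high back rail then stands at least 35 mm behind the bar's long side.
- press_board: Flat brown wooden board, 56 mm (own x) x 150 mm (own y, lengthwise) x 14 mm thick, about 0.09 kg, lying on the bench nearest the robot. Origin: centre of its underside.
- book: Closed book with brown card covers lying flat, 120 mm (own x) x 180 mm (own y, lengthwise) x 25 mm thick; it does not move. Origin: centre of its underside; its cover is 25 mm above that. To the left or right of the tray.
- rubber_mat: Black rubber mat, 130 mm (own x) x 220 mm (own y) x 4 mm thick, fixed flat on the bench on the other side of the tray: the side area for jar and tin. Origin: centre of its underside; its top is 4 mm above that.
- pad_round: Round dark rubber pad, 76 mm diameter, 3 mm thick, fixed on the tray floor; the jar's place. Origin: centre of its underside, its top is 3 mm above that. The tray is a pale wooden board 180 mm deep x 240 mm wide with an 8 mm floor; 14 mm high lips at its left and right edges, open to the robot. The two pads lie side by side in its front half, centres 90 mm apart, either one on the left; its own x points to the back of the tray.
- pad_square: Square dark rubber pad, 76 x 76 mm, 3 mm thick, fixed on the tray floor beside the round pad; the tin's place. Origin: centre of its underside, its top is 3 mm above that; own x points to the back of the tray.
- hammer: Claw hammer, 200 mm long, lying on the bench at the far left; bystander. Origin: near its middle, on the underside.
- reel: Wooden thread reel, 44 mm diameter, 42 mm high, upright at the far right; bystander. Origin: centre of its underside.

How it is judged:
By the outcome, as a careful person would: the job done as asked, in the order asked, and still so for the second after the job is handed in, with the robot touching nothing.
It also fails if it takes over 141 s, if anything falls off the work surface, if the arm or the gripper's body presses on something with over 40 N, if the wrist force passes 120 N, or if a joint passes its speed limit or range.

## Working session

There is one attempt and no reset: what is moved stays moved. The work goes in short steps, Python scripts to look and compute and a tool call to move; the robot and the scene stay as the last step left them, time stands still between calls to the robot, and variables do not carry over. Pictures are saved under pics/ and viewed, and the job is handed in when it is done.

Besides the shell and the picture viewer there is one more tool, called after "Call:" by a JSON object that holds its "fn" and its "kwargs". carry_out: Moves the arm, as the interface text tells. Its arguments: {"type":"object","properties":{"deltas":{"type":"array"},"force":{"type":"number"}},"required":["deltas"]}

```bash
ls; mkdir -p pics
python3 - <<'E'
from rig import env
import cv2
s=env.state();print(s)
for n in("top","side"):
    p,d=env.read_camera(n);cv2.imwrite(f"pics/{n}0.png",p[:,:,::-1]);m=env.camera_model(n);print(n,m)
E
```

```text
pics
{'clock': 0.0, 'q': array([ 1.32402249e+00,  3.20263550e-01,  1.56568470e+00, -3.76403431e-06,
        1.25743825e+00, -2.00156606e-02]), 'qvel': array([-2.99453304e-03,  5.50687401e-05, -1.56332314e-03, -9.76918794e-04,
       -1.21889739e-04,  4.07558947e-04]), 'effort': array([-5.26027288e-04, -4.12479186e+01, -2.31971133e+01,  7.27207004e-02,
        4.56814142e-02, -1.39945791e-04]), 'tcp_pos': array([0.12915925, 0.55979647, 0.23013437]), 'tool_rot': array([ 7.82565576e-01,  6.22567519e-01, -7.11850504e-04,  5.45657379e-04]), 'contact_force': array([ 0.9113239 , -0.33063756, -0.41764252]), 'ft_torque': array([-0.01588454,  0.02266743, -0.0224075 ]), 'finger_gap': 0.09128561689178974}
top {'vfov': 49.744243837131805, 'cx': 271.4039987772394, 'cy': 211.95211414037402, 'R': array([[ 0.02483135, -0.99950072, -0.01953761],
       [-0.99384531, -0.02257088, -0.10845299],
       [ 0.10795786,  0.02211039, -0.99390957]]), 't': array([-0.00221107,  0.55380867,  0.89078553])}
side {'vfov': 49.59743714151591, 'cx': 287.0160367979048, 'cy': 200.21009618654284, 'R': array([[ 0.85325712, -0.52148248, -0.002883  ],
       [-0.31168774, -0.50554009, -0.80453712],
       [ 0.41809454,  0.68737562, -0.59389537]]), 't': array([-0.50631116,  0.21392371,  0.84926153])}
```

View pics/top0.png

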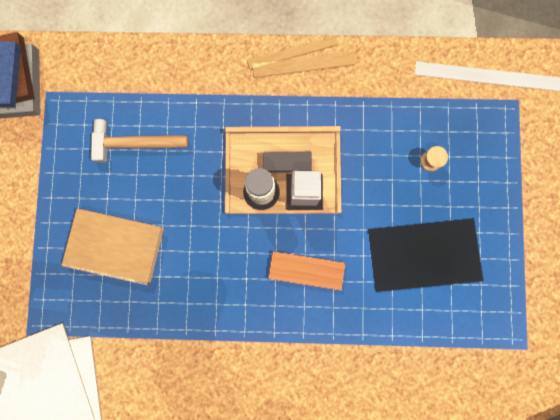

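View pics/side0.png

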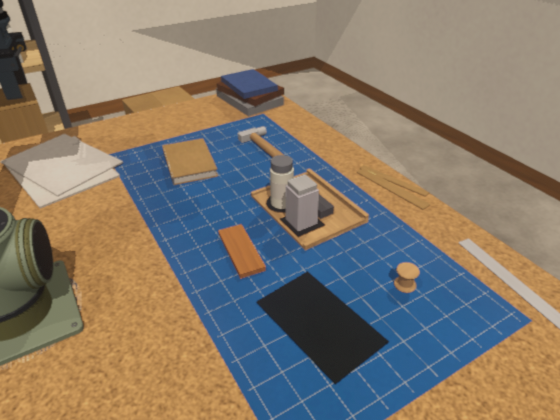

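The top view shows the book on the left (112,246) and the tray in the centre (283,170), with the jar at (260,188) and the tin at (305,188). The weight is at (286,161), the board at (307,271), the mat on the right at (426,254) and the reel at (434,158). Next I measure them.

```bash
cat > h.py <<'E'
from rig import env
import numpy as np, cv2
def world(n,d,mask=None):
    m=env.camera_model(n);f=210/np.tan(np.radians(m['vfov']/2))
    v,u=np.nonzero((d>0)&(mask if mask is not None else True))
    z=d[v,u];X=np.c_[(u-m['cx'])/f*z,(v-m['cy'])/f*z,z]
    return (X-m['t'])@m['R'],u,v
def pix2w(n,u,v,h):
    m=env.camera_model(n);f=210/np.tan(np.radians(m['vfov']/2))
    r=m['R'].T@np.array([(u-m['cx'])/f,(v-m['cy'])/f,1]);c=-m['R'].T@m['t']
    return c+r*(h-c[2])/r[2]
def rect(P):
    (cx,cy),(w,h),a=cv2.minAreaRect((P[:,:2]*1000).astype(np.float32))
    if w>h: a+=90;w,h=h,w   # a now dir of short side
    a=(a+90)%180-90
    return round(cx,1),round(cy,1),round(w,1),round(h,1),round(a,1)
E
python3 - <<'E'
from h import *
tops=dict(book=25,press_board=14,rubber_mat=4,weight=32,tin=121,glue_jar=131,pad_round=11,pad_square=11,hammer=0,reel=42)
for n in("top","side"):
    p,d=env.read_camera(n)
    for t in tops:
        r=env.trace(n,t)
        if not r: print(n,t,None);continue
        r=r[0];P,u,v=world(n,d,r['region'])
        q=np.percentile(P[:,2],[5,50,95])*1000
        S=P[abs(P[:,2]-tops[t]/1000)<.006]
        if len(S)>5: print(n,t,round(r['confidence'],2),q.round(1),len(P),len(S),"short-axis rect",rect(S), 'medz',np.median(S[:,2]).round(4), 'mean',(S.mean(0)*1000).round(1))
        else: print(n,t,r['confidence'],q,len(P),r['rect'])
E
```

```text
top book 0.93 [23.  26.3 29. ] 5298 5110 short-axis rect (478.2, 336.9, 120.0, 183.1, -10.9) medz 0.0264 mean [477.7 335.2  26.4]
top press_board 0.59 [12.2 14.9 17.6] 1973 1966 short-axis rect (438.3, -62.6, 55.9, 148.6, -7.5) medz 0.0149 mean [438.1 -62.4  14.9]
top rubber_mat 0.96 [1.9 4.6 7.4] 6785 6782 short-axis rect (476.9, -307.4, 130.6, 222.7, 7.1) medz 0.0046 mean [ 476.4 -306.1    4.6]
top weight 0.57 [27.7 33.  35.6] 995 949 short-axis rect (661.0, -18.6, 41.1, 98.9, 1.5) medz 0.0331 mean [660.8 -18.6  33. ]
top tin 0.75 [ 40.7 121.1 124.1] 984 672 short-axis rect (599.2, -54.3, 46.2, 48.9, -89.0) medz 0.1219 mean [597.9 -54.  121.9]
top glue_jar 0.6 [ 50.9 131.3 134.1] 846 594 short-axis rect (599.0, 32.8, 47.6, 48.4, -88.7) medz 0.1321 mean [598.8  32.8 132. ]
top pad_round 0.75 [ 9.1 12.1 14.5] 286 286 short-axis rect (584.8, 30.7, 47.1, 74.2, 11.7) medz 0.0121 mean [580.3  30.4  11.9]
top pad_square None
top hammer 0.91 [15.4 25.3 29.1] 1555 11 short-axis rect (709.7, 375.9, 21.1, 54.0, -50.8) medz 0.0023 mean [702.4 369.9   2.7]
top reel 0.64 [ 4.6 41.8 45.1] 503 363
[... 703 characters left out ...]
9, -88.2) medz 0.1195 mean [595.1 -61.1 119.3]
side glue_jar 0.91 [ 20.   96.9 130.4] 955 220 short-axis rect (595.9, 28.2, 46.7, 51.5, -10.9) medz 0.1296 mean [595.2  26.7 129.4]
side pad_round 0.53 [ 6.6  9.8 11.9] 107 107 short-axis rect (571.4, 27.9, 25.9, 66.8, 6.5) medz 0.0098 mean [571.   24.4   9.6]
side pad_square 0.73 [ 7.2  9.5 11.6] 268 268 short-axis rect (599.0, -62.3, 76.3, 78.3, 88.5) medz 0.0095 mean [587.1 -78.3   9.5]
side hammer 0.67 [ 2.1 20.2 25.4] 537 50 short-axis rect (721.9, 321.2, 112.9, 145.5, 12.0) medz 0.0016 mean [690.8 348.8   1.9]
side reel 0.92 [ 1.8 38.2 42. ] 582 301 short-axis rect (670.9, -324.3, 42.1, 43.6, -44.3) medz 0.0407 mean [ 670.3 -324.9   40.6]
```

Call:
{"fn": "carry_out", "kwargs": {"deltas": [[[0, 0, -10, 0, 0, 9, 91], [0, 0, -10, 0, 0, 10, 91], [0, 0, 0, 0, 0, 10, 91], [0, 0, 0, 0, 0, 10, 91], [0, 0, 0, 0, 0, 10, 91], [0, 0, 0, 0, 0, 10, 91], [0, 0, 0, 0, 0, 10, 91], [0, 0, 0, 0, 0, 8, 91], [0, 0, 0, 0, 0, 0, 91]]], "force": 20}}

```text
clock: 2.33
tcp_pos: [0.1293, 0.5603, 0.251]
tool_rot: [1.0, 0.001, 0.0, -0.0]
contact_force: [-0.5, -1.1, 0.1]
finger_gap: 0.091
```

Run:
```python
from h import *
p,d=env.read_camera("top")
for x in(p,):
    c=cv2.resize(p[110:230,200:360],None,fx=5,fy=5,interpolation=cv2.INTER_CUBIC);cv2.imwrite("pics/tray.png",c[:,:,::-1])
P,u,v=world("top",d)
# tray lips/rail: height 20-24 rail
S=P[(abs(P[:,0]-.7)<.06)&(abs(P[:,1])<.14)&(abs(P[:,2]-.0225)<.004)&(P[:,0]>.69)]
print(rect(S),len(S))
```

```text
(719.3, -8.7, 35.3, 238.6, 1.6) 610
```

View pics/tray.png

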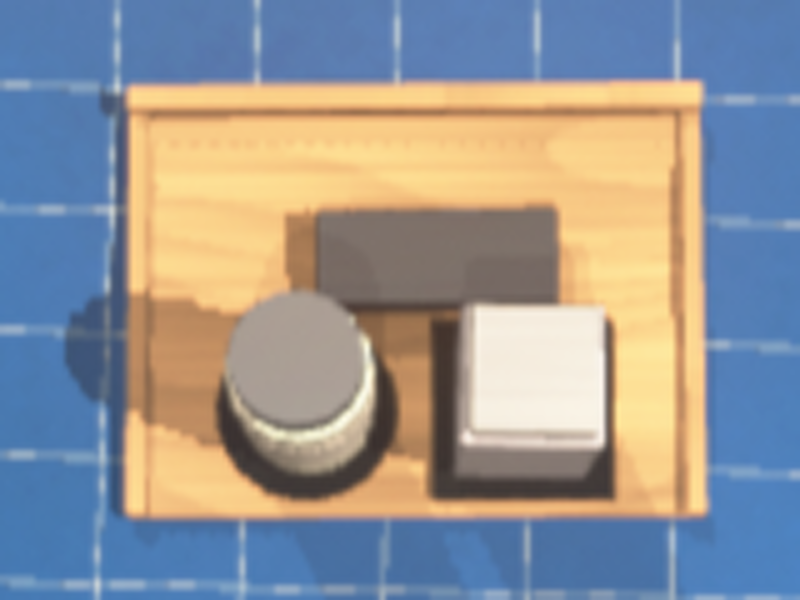

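Call:
{"fn": "carry_out", "kwargs": {"deltas": [[[15, 17, 0, 0, 0, 0, 91], [28, 32, 0, 0, 0, 0, 91], [33, 37, 0, 0, 0, 0, 91], [33, 37, 0, 0, 0, 0, 91], [33, 37, 0, 0, 0, 0, 91], [33, 37, 0, 0, 0, 0, 91], [33, 37, 0, 0, 0, 0, 91], [33, 37, 0, 0, 0, 0, 91], [33, 37, 0, 0, 0, 0, 91], [33, 37, 0, 0, 0, 0, 91], [33, 37, 0, 0, 0, 0, 91], [33, 37, 0, 0, 0, 0, 91], [33, 37, 0, 0, 0, 0, 91], [33, 37, 0, 0, 0, 0, 91], [30, 34, 20, 0, 0, 0, 91], [0, 1, 25, 0, 0, 0, 91], [0, 0, 25, 0, 0, 0, 91], [0, 0, 0, 0, 0, 0, 91]]]}}

```text
clock: 4.62
tcp_pos: [0.5965, 0.0312, 0.1791]
tool_rot: [1.0, 0.0, -0.003, 0.0]
contact_force: [-0.2, 0.2, 0.7]
finger_gap: 0.0908
```

Run:
```python
from h import *
s=env.state();print(s['tcp_pos'],s['tool_rot'],s['contact_force'])
p,d=env.read_camera("side");np.save('d1.npy',d)
m=env.camera_model("side");f=210/np.tan(np.radians(m['vfov']/2))
q=p.copy()
t=s['tcp_pos']
for dx in(-.0455,.0455):
  for dy in(-.016,.016):
    X=t+[dx,dy,-.017]; c=m['R']@X+m['t'];u=c[:2]/c[2]*f+[m['cx'],m['cy']];print(dx,dy,u)
    cv2.circle(q,tuple(int(round(k)) for k in u),1,(255,0,0),-1)
cv2.imwrite("pics/s1.png",cv2.resize(q[60:260,200:400],None,fx=3,fy=3,interpolation=cv2.INTER_NEAREST)[:,:,::-1])
```

```text
[0.59652447 0.03117156 0.17912143] [ 9.99996833e-01  8.49867422e-05 -2.50603890e-03  2.17191808e-04] [-0.23052982  0.18025799  0.74144284]
-0.0455 -0.016 [266.65267545 156.33818189]
-0.0455 0.016 [259.6268977  150.04973177]
0.0455 -0.016 [301.60567878 145.46210132]
0.0455 0.016 [294.10399881 139.62769474]
```

View pics/s1.png

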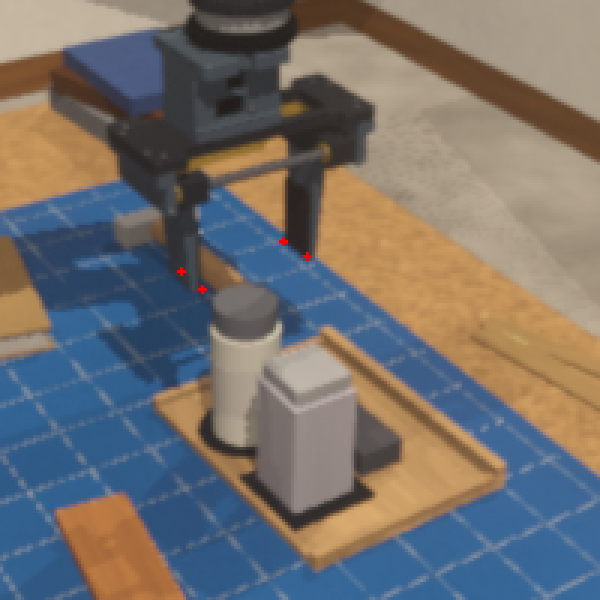

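Run:
```python
from h import *
d=np.load('d1.npy')
P,u,v=world("side",d)
s=(P[:,2]>.15)&(P[:,2]<.20)&(abs(P[:,0]-.6)<.08)&(abs(P[:,1]-.03)<.06)
P=P[s]
for n,S in(("front",P[P[:,0]<.595]),("back",P[P[:,0]>.605])):
    print(n,len(S),(np.percentile(S,[0,5,25,50,75,95,100],axis=0)*1000).round(1).tolist())
```

```text
front 149 [[538.2, 8.5, 159.2], [539.0, 10.0, 166.3], [540.0, 11.8, 173.7], [541.0, 17.3, 183.4], [543.8, 31.2, 191.4], [548.9, 42.0, 199.1], [550.8, 46.0, 199.7]]
back 181 [[640.1, 8.4, 160.3], [640.9, 10.1, 162.9], [641.9, 12.7, 171.3], [642.6, 21.5, 182.2], [643.8, 32.8, 190.6], [649.8, 44.0, 198.5], [653.2, 45.8, 200.0]]
```

Run:
```python
from h import *
from scipy.optimize import least_squares
d=np.load('d1.npy')
P,u,v=world("side",d)
S=P[(P[:,2]>.03)&(P[:,2]<.10)&(np.hypot(P[:,0]-.596,P[:,1]-.03)<.036)]*1000
g=lambda S,r:least_squares(lambda c:np.hypot(S[:,0]-c[0],S[:,1]-c[1])-r,[598,31],loss='soft_l1').x
print(len(S),g(S,28))
S=P[(P[:,2]>.112)&(P[:,2]<.125)&(np.hypot(P[:,0]-.596,P[:,1]-.03)<.036)]*1000
print(len(S),g(S,25.5))
T=P[(P[:,2]>.03)&(P[:,2]<.10)&(abs(P[:,0]-.596)<.04)&(abs(P[:,1]+.057)<.04)]*1000
# front (-x) face and -y face
print(np.percentile(T[:,0],[2,5,10,25]),np.percentile(T[:,1],[2,5,10,25]))
```

```text
408 [598.07901328  30.54297422]
101 [598.40120732  30.6798063 ]
[569.29111092 569.68936469 570.04309013 570.76758971] [-86.474536   -85.80631831 -85.44746676 -84.57731406]
```

Call:
{"fn": "carry_out", "kwargs": {"deltas": [[[0, -1.5, 10, 0, 0, 0, 91], [0.5, 0, 20, 0, 0, 0, 91], [0, 0, 20, 0, 0, 0, 91], [0, 0, 20, 0, 0, 0, 91], [0, 0, 20, 0, 0, 0, 91], [0, 0, 13, 0, 0, 0, 91], [0, 0, 0, 0, 0, 0, 91], [0, 0, 0, 0, 0, 0, 54], [0, 0, 0, 0, 0, 0, 50], [0, 0, 0, 0, 0, 0, 50], [0, 0, 0, 0, 0, 0, 50], [0, 0, 0, 0, 0, 0, 50], [0, 0, 0, 0, 0, 0, 50]]], "force": 25}}

```text
clock: 6.3
tcp_pos: [0.5987, 0.0338, 0.0782]
tool_rot: [1.0, 0.0, -0.0, -0.0]
contact_force: [-0.8, -0.0, 3.5]
finger_gap: 0.056
```

Run:
```python
from h import *
s=env.state();print(s)
p,d=env.read_camera("side")
cv2.imwrite("pics/s2.png",cv2.resize(p[60:260,200:400],None,fx=3,fy=3)[:,:,::-1])
```

```text
{'clock': 6.3, 'q': array([3.72496825e-02, 4.88119844e-01, 1.71281304e+00, 1.12032483e-04,
       9.40855873e-01, 3.70603657e-02]), 'qvel': array([-1.46270300e-03,  1.12566700e-03, -2.65635196e-04, -1.76806862e-05,
        4.71210729e-04, -1.12539339e-04]), 'effort': array([-5.95436851e-02, -4.39255321e+01, -1.91227466e+01,  5.52899390e-02,
       -5.62396143e-01,  2.10321639e-03]), 'tcp_pos': array([0.59869112, 0.03384823, 0.07824568]), 'tool_rot': array([ 9.99999992e-01,  6.16549539e-05, -9.96644293e-05, -4.15879136e-05]), 'contact_force': array([-0.75808914, -0.02127904,  3.46285371]), 'ft_torque': array([-0.14157278,  0.3791048 ,  0.02480493]), 'finger_gap': 0.05598792691351367}
```

View pics/s2.png

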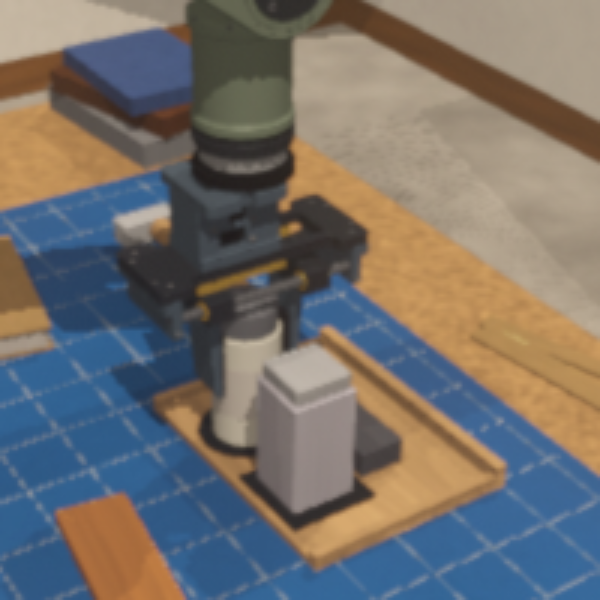

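Call:
{"fn": "carry_out", "kwargs": {"deltas": [[[0, 0, -5, 0, 0, 0, 50], [0, 0, -15, 0, 0, 0, 50], [0, 0, -25, 0, 0, 0, 50], [0, 0, -30, 0, 0, 0, 50], [0, 0, -30, 0, 0, 0, 50], [0, 0, -25, 0, 0, 0, 50], [0, 0, -10, 0, 0, 0, 50], [-3, 10, 0, 0, 0, 0, 50], [-6, 20, 0, 0, 0, 0, 50], [-9, 30, 0, 0, 0, 0, 50], [-10, 35, 0, 0, 0, 0, 50], [-10, 35, 0, 0, 0, 0, 50], [-10, 35, 0, 0, 0, 0, 50], [-10, 35, 0, 0, 0, 0, 50], [-10, 35, 0, 0, 0, 0, 50], [-10, 35, 0, 0, 0, 0, 50], [-10, 35, 0, 0, 0, 0, 50], [-10, 35, 0, 0, 0, 0, 50], [-9, 25, 0, 0, 0, 0, 50]]]}}

```text
clock: 8.72
tcp_pos: [0.4896, -0.3334, 0.2165]
tool_rot: [1.0, -0.001, -0.001, -0.0]
contact_force: [-0.0, 1.2, -4.3]
finger_gap: 0.0561
```

Call:
{"fn": "carry_out", "kwargs": {"deltas": [[[-6, 15, 0, 0, 0, 0, 50], [-3, 10, 0, 0, 0, 0, 50], [0, 0, 10, 0, 0, 0, 50], [0, 0, 20, 0, 0, 0, 50], [0, 0, 25, 0, 0, 0, 50], [0, 0, 25, 0, 0, 0, 50], [0, 0, 25, 0, 0, 0, 50], [0, 0, 20, 0, 0, 0, 50], [0, 0, 10, 0, 0, 0, 50], [0, 0, 0, 0, 0, 0, 50], [0, 0, 0, 0, 0, 0, 50]]]}}

```text
clock: 10.1
tcp_pos: [0.4835, -0.3563, 0.0837]
tool_rot: [1.0, 0.0, 0.001, 0.0]
contact_force: [0.3, 0.3, -4.0]
finger_gap: 0.0561
```

Run:
```python
from h import *
s=env.state();print(s['tcp_pos'],s['contact_force'],s['finger_gap'],s['tool_rot'])
p,d=env.read_camera("side")
cv2.imwrite("pics/s3.png",cv2.resize(p[180:400,200:440],None,fx=2.7,fy=2.7)[:,:,::-1])
```

```text
[ 0.48352846 -0.35632587  0.08371729] [ 0.29400049  0.32169064 -3.99118805] 0.05606470562929612 [9.99999642e-01 1.97996125e-04 6.96474379e-04 4.38331189e-04]
```

View pics/s3.png

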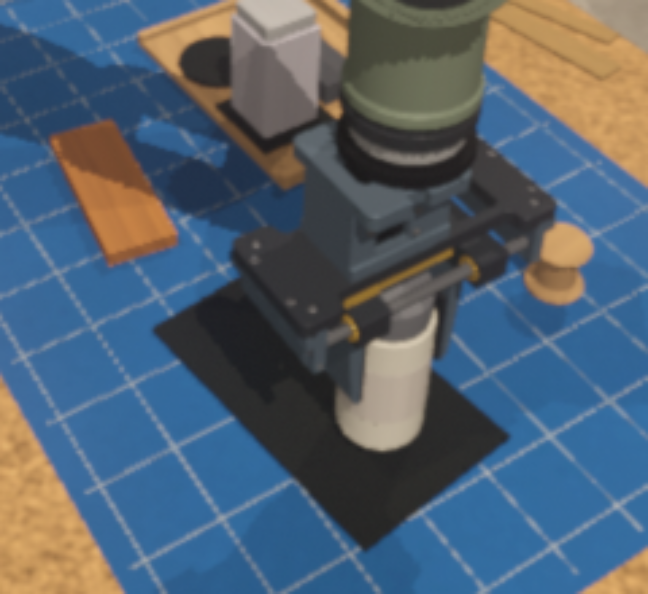

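Call:
{"fn": "carry_out", "kwargs": {"deltas": [[[0, 0, 5, 0, 0, 0, 50], [0, 0, 4, 0, 0, 0, 50], [0, 0, 2, 0, 0, 0, 50], [0, 0, 1, 0, 0, 0, 50], [0, 0, 0, 0, 0, 0, 50]]]}}

```text
clock: 10.78
tcp_pos: [0.4827, -0.3562, 0.0713]
tool_rot: [1.0, 0.0, -0.0, -0.0]
contact_force: [-1.8, 1.4, 0.2]
finger_gap: 0.0561
```

Call:
{"fn": "carry_out", "kwargs": {"deltas": [[[0, 0, 0, 0, 0, 0, 60], [0, 0, 0, 0, 0, 0, 75], [0, 0, 0, 0, 0, 0, 91], [0, 0, 0, 0, 0, 0, 91], [0, 0, -10, 0, 0, 0, 91], [0, 0, -20, 0, 0, 0, 91], [0, 0, -30, 0, 0, 0, 91], [0, 0, -30, 0, 0, 0, 91], [0, 0, -20, 0, 0, 0, 91], [0, -10, -10, 0, 0, 0, 91], [5, -20, 0, 0, 0, 0, 91], [10, -30, 0, 0, 0, 0, 91], [14, -35, 0, 0, 0, 0, 91], [14, -35, 0, 0, 0, 0, 91], [14, -35, 0, 0, 0, 0, 91], [14, -35, 0, 0, 0, 0, 91], [14, -35, 0, 0, 0, 0, 91], [14, -30, 0, 0, 0, 0, 91], [11, -25, 0, 0, 0, 0, 91], [4, -12, 0, 0, 0, 0, 91]]]}}

```text
clock: 13.28
tcp_pos: [0.5963, -0.0517, 0.1897]
tool_rot: [1.0, 0.001, -0.001, -0.0]
contact_force: [0.1, -0.2, -1.4]
finger_gap: 0.0907
```

```bash
cat > tin.py <<'E'
from h import *
from scipy.optimize import least_squares
def jar(n,c0,z0):
    p,d=env.read_camera(n);P,u,v=world(n,d)
    S=P[(P[:,2]>z0+.02)&(P[:,2]<z0+.09)&(np.hypot(P[:,0]-c0[0],P[:,1]-c0[1])<.038)]*1000
    return least_squares(lambda c:np.hypot(S[:,0]-c[0],S[:,1]-c[1])-28,np.array(c0)*1000,loss='soft_l1').x.round(1),len(S)
E
python3 - <<'E'
from tin import *
s=env.state();print(s['tcp_pos'],s['contact_force'],s['finger_gap'])
print(jar("side",(.4827,-.3565),.004))
p,d=env.read_camera("side")
cv2.imwrite("pics/s4.png",p[:,:,::-1])
E
```

```text
[ 0.59630024 -0.05166831  0.18974582] [ 0.11976   -0.2427326 -1.3790237] 0.09069289133499477
(array([ 481.8, -359.3]), 892)
```

View pics/s4.png

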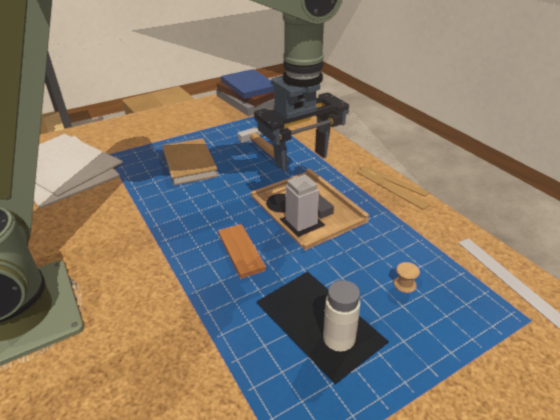

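Call:
{"fn": "carry_out", "kwargs": {"deltas": [[[1.5, 0.5, 0, 0, 0, -1.5, 91], [0, 0, 10, 0, 0, 0, 91], [0, 0, 20, 0, 0, 0, 91], [0, 0, 20, 0, 0, 0, 91], [0, 0, 0, 0, 0, 0, 91]]]}}

```text
clock: 14.0
tcp_pos: [0.5967, -0.0553, 0.1389]
tool_rot: [1.0, 0.013, -0.002, -0.0]
contact_force: [0.0, -0.4, -0.2]
finger_gap: 0.0912
```

Run:
```python
from h import *
s=env.state();print(s['tcp_pos'],s['tool_rot'])
p,d=env.read_camera("side")
r=env.trace("side","tin")
P,u,v=world("side",d,r[0]['region']);P*=1000
S=P[abs(P[:,2]-120)<2.5];print(rect(S/1000))
cv2.imwrite("pics/s5.png",cv2.resize(p[80:280,200:400],None,fx=3,fy=3)[:,:,::-1])
T=P[(P[:,2]>30)&(P[:,2]<100)]
# fit two faces with yaw
from scipy.optimize import least_squares
def f(c):
    a=c[2];q=T[:,:2]-c[:2];x=q@[np.cos(a),np.sin(a)];y=q@[-np.sin(a),np.cos(a)]
    return np.maximum(abs(x),abs(y))-27
o=least_squares(f,[598,-57,.02],loss='soft_l1');print(o.x[:2],np.degrees(o.x[2]),o.cost,len(T))
```

```text
[ 0.59674097 -0.05529206  0.1388828 ] [ 9.99918365e-01  1.25704339e-02 -2.27522558e-03 -2.65707347e-04]
(595.8, -59.1, 46.2, 49.3, -1.6)
[597.53454486 -57.27183407] 0.2639255410222246 415.1543256349762 802
```

View pics/s5.png

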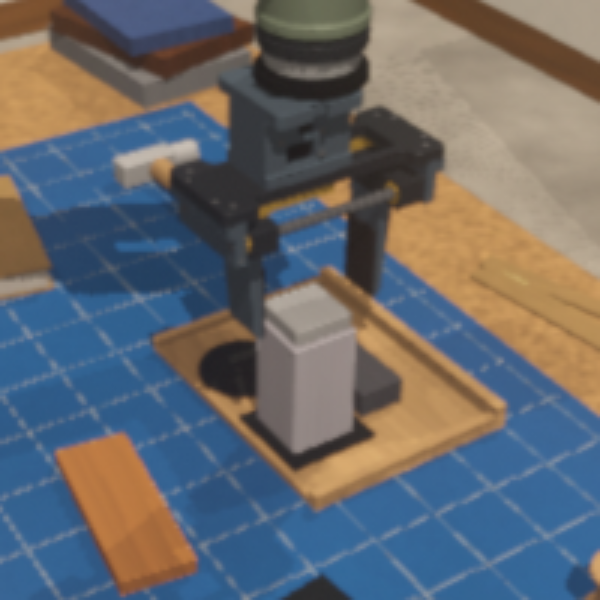

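Call:
{"fn": "carry_out", "kwargs": {"deltas": [[[0, 0, 20, 0, 0, 0, 91], [0, 0, 20, 0, 0, 0, 91], [0, 0, 20, 0, 0, 0, 91], [0, 0, 10, 0, 0, 0, 91], [0, 0, 0, 0, 0, 0, 91], [0, 0, 0, 0, 0, 0, 60], [0, 0, 0, 0, 0, 0, 50], [0, 0, 0, 0, 0, 0, 50], [0, 0, 0, 0, 0, 0, 50], [0, 0, 0, 0, 0, 0, 50]]], "force": 20}}

```text
clock: 15.35
tcp_pos: [0.5983, -0.0547, 0.0712]
tool_rot: [1.0, 0.013, 0.0, -0.0]
contact_force: [0.3, -0.8, 1.4]
finger_gap: 0.0543
```

Call:
{"fn": "carry_out", "kwargs": {"deltas": [[[0, 0, -5, 0, 0, 0, 50], [0, 0, -15, 0, 0, 0, 50], [0, 0, -20, 0, 0, 0, 50], [0, 0, -20, 0, 0, 0, 50], [-7, 10, 0, 0, 0, 0, 50], [-14, 20, 0, 0, 0, 0, 50], [-20, 30, 0, 0, 0, 0, 50], [-20, 30, 0, 0, 0, 0, 50], [-20, 30, 0, 0, 0, 0, 50], [-20, 30, 0, 0, 0, 0, 50], [-20, 30, 0, 0, 0, 0, 50], [-8, 13, 0, 0, 0, 0, 50], [-4, 6, 0, 0, 0, 0, 50], [0, 0, 10, 0, 0, 0, 50], [0, 0, 20, 0, 0, 0, 50], [0, 0, 18, 0, 0, 0, 50], [0, 0, 8, 0, 0, 0, 50], [0, 0, 0, 0, 0, 0, 50]]]}}

```text
clock: 17.6
tcp_pos: [0.4707, -0.2563, 0.0742]
tool_rot: [1.0, 0.014, -0.001, -0.0]
contact_force: [0.0, -0.0, -2.3]
finger_gap: 0.0541
```

Call:
{"fn": "carry_out", "kwargs": {"deltas": [[[0, 0, 6, 0, 0, 0, 50], [0, 0, 3, 0, 0, 0, 50], [0, 0, 2, 0, 0, 0, 50], [0, 0, 0, 0, 0, 0, 50]]]}}

```text
clock: 18.1
tcp_pos: [0.4708, -0.2572, 0.0641]
tool_rot: [1.0, 0.013, 0.0, 0.0]
contact_force: [0.1, 1.0, -1.1]
finger_gap: 0.0542
```

Call:
{"fn": "carry_out", "kwargs": {"deltas": [[[0, 0, 1, 0, 0, 0, 50], [0, 0, 0, 0, 0, 0, 56], [0, 0, 0, 0, 0, 0, 70], [0, 0, 0, 0, 0, 0, 85], [0, 0, 0, 0, 0, 0, 90], [0, 0, -10, 0, 0, 0, 90], [0, 0, -20, 0, 0, 0, 90], [0, 0, -30, 0, 0, 0, 90], [0, 0, -30, 0, 0, 0, 90], [0, 0, -20, 0, 0, 0, 90], [0, -15, 0, 0, 0, 0, 90], [-5, -30, 0, 0, 0, 3, 90], [-5, -35, 0, 0, 0, 3, 90], [-5, -35, 0, 0, 0, 3, 90], [-5, -35, 0, 0, 0, 0, 90], [-5, -30, 0, 0, 0, 0, 90], [-2, -14, 0, 0, 0, 0, 90], [0, 0, 0, 0, 0, 0, 90], [0, 0, 0, 0, 0, 0, 90]]]}}

```text
clock: 20.48
tcp_pos: [0.4566, -0.0625, 0.1728]
tool_rot: [0.998, -0.066, -0.0, 0.0]
contact_force: [0.5, 0.5, 0.3]
finger_gap: 0.0898
```

Run:
```python
from h import *
s=env.state();print(s['tcp_pos'],s['tool_rot'],s['contact_force'])
p,d=env.read_camera("side")
cv2.imwrite("pics/s6.png",p[:,:,::-1])
for n in("top","side"):
    p,d=env.read_camera(n);
    if n=="top":cv2.imwrite("pics/t6.png",p[:,:,::-1])
    for t,h in(("press_board",14),("pad_round",11),("pad_square",11),("weight",32),("rubber_mat",4)):
        r=env.trace(n,t)
        if r:
            P,_,_=world(n,d,r[0]['region']);S=P[abs(P[:,2]-h/1000)<.005];print(n,t,r[0]['confidence'],rect(S) if len(S) else 0)
```

```text
[ 0.45657401 -0.06250365  0.17276406] [ 9.97850622e-01 -6.55294345e-02 -6.06411577e-05  1.58120603e-04] [0.53049108 0.51446798 0.32526652]
top press_board 0.53 (447.4, 8.9, 4.0, 43.4, 81.6)
top pad_round 0.82 (600.2, 33.8, 75.4, 75.8, 46.3)
top pad_square 0.74 (602.5, -55.5, 74.7, 75.2, 1.2)
top weight 0.9 (661.2, -18.6, 41.2, 99.4, 2.4)
top rubber_mat 0.88 (481.1, -336.3, 132.0, 165.0, 7.2)
side press_board 0.56 (435.5, -68.9, 56.3, 152.6, -7.3)
side pad_round 0.88 (597.7, 30.2, 73.9, 75.8, -29.5)
side weight 0.7 (658.9, -22.9, 42.3, 100.5, 2.5)
side rubber_mat 0.95 (474.6, -308.1, 133.1, 223.9, 7.4)
```

View pics/s6.png

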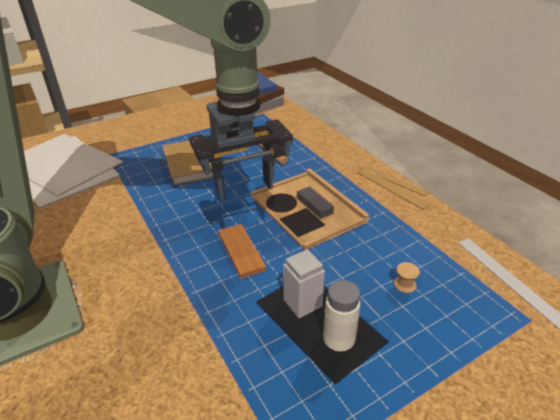

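View pics/t6.png

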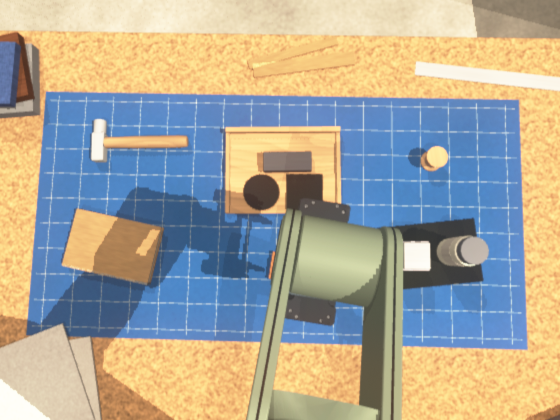

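The side view shows the tin (304,283) and the jar (341,317) upright on the mat. The board at (242,250) is clear. Next I grasp the board.

Call:
{"fn": "carry_out", "kwargs": {"deltas": [[[-9, 1.5, 10, 0, 0, 0, 80], [-10, 1.5, 20, 0, 0, 0, 80], [0, 0, 30, 0, 0, 0, 80], [0, 0, 30, 0, 0, 0, 80], [0, 0, 30, 0, 0, 0, 80], [0, 0, 20, 0, 0, 0, 80], [0, 0, 9, 0, 0, 0, 80], [0, 0, 3, 0, 0, 0, 80], [0, 0, 0, 0, 0, 0, 80], [0, 0, 0, 0, 0, 0, 65], [0, 0, 0, 0, 0, 0, 52], [0, 0, 0, 0, 0, 0, 52], [0, 0, 0, 0, 0, 0, 52], [0, 0, 0, 0, 0, 0, 52]]], "force": 15}}

```text
clock: 22.88
tcp_pos: [0.4374, -0.0624, 0.0212]
tool_rot: [0.998, -0.065, 0.0, -0.0]
contact_force: [0.5, -0.5, 6.4]
finger_gap: 0.0558
```

Call:
{"fn": "carry_out", "kwargs": {"deltas": [[[0, 0, -5, 0, 0, 0, 52], [0, 0, -15, 0, 0, 0, 52], [0, 0, -25, 0, 0, 0, 52], [0, 0, -25, 0, 0, 0, 52], [0, 0, -10, 0, 0, 3.4, 52], [-1, -10, 0, 0, 0, 0, 52], [-2, -20, 0, 0, 0, 0, 52], [-3, -30, 0, 0, 0, 0, 52], [-3, -35, 0, 0, 0, 0, 52], [-3, -35, 0, 0, 0, 0, 52], [-3, -35, 0, 0, 0, 0, 52], [-3, -35, 0, 0, 0, 0, 52], [-3, -35, 0, 0, 0, 0, 52], [-3, -35, 0, 0, 0, 0, 52], [-3, -35, 0, 0, 0, 0, 52], [-3, -35, 0, 0, 0, 0, 52], [-3, -30, 0, 0, 0, 0, 52], [-2, -20, 0, 0, 0, 0, 52], [-1, -10, 0, 0, 0, 0, 52], [0, 0, 0, 0, 0, 0, 52]]]}}

```text
clock: 25.38
tcp_pos: [0.4773, 0.3371, 0.1006]
tool_rot: [0.996, -0.095, -0.0, 0.0]
contact_force: [-0.2, -0.5, -1.4]
finger_gap: 0.0557
```

Call:
{"fn": "carry_out", "kwargs": {"deltas": [[[0, 0, 10, 0, 0, 0, 52], [0, 0, 15, 0, 0, 0, 52], [0, 0, 10, 0, 0, 0, 52], [0, 0, 5, 0, 0, 0, 52], [0, 0, 0, 0, 0, 0, 52]]]}}

```text
clock: 26.0
tcp_pos: [0.4774, 0.337, 0.0605]
tool_rot: [0.995, -0.095, -0.0, 0.0]
contact_force: [0.6, -0.1, -0.2]
finger_gap: 0.0562
```

Run:
```python
from h import *
s=env.state();print(s['tcp_pos'],s['tool_rot'],s['contact_force'])
p,d=env.read_camera("side")
cv2.imwrite("pics/s7.png",cv2.resize(p[60:240,100:300],None,fx=3,fy=3)[:,:,::-1])
for t in ("book","press_board"):
    r=env.trace("side",t)
    if r:
        P,_,_=world("side",d,r[0]['region']);print(t,np.percentile(P,[2,50,98],axis=0).round(3).tolist())
```

```text
[0.47740586 0.33695394 0.06046263] [ 9.95478284e-01 -9.49884788e-02 -3.38147856e-04  2.46501430e-04] [ 0.60076617 -0.07228475 -0.18690919]
book [[0.406, 0.236, -0.0], [0.451, 0.272, 0.023], [0.543, 0.416, 0.027]]
press_board [[0.441, 0.255, 0.024], [0.476, 0.313, 0.052], [0.511, 0.402, 0.055]]
```

View pics/s7.png

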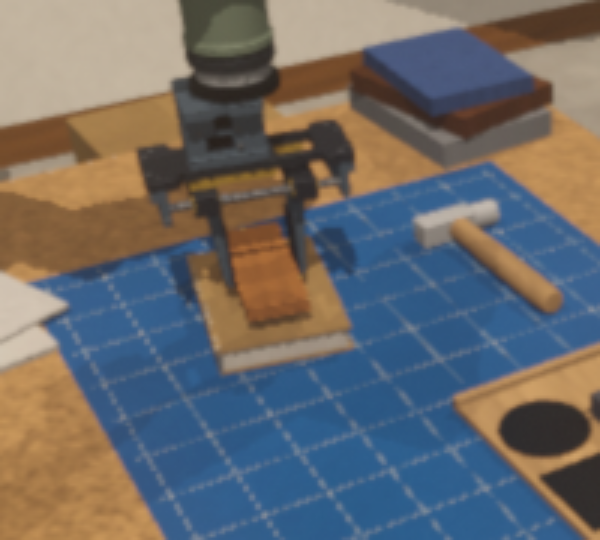

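Call:
{"fn": "carry_out", "kwargs": {"deltas": [[[0, 0, 6, 0, 0, 0, 52], [0, 0, 4, 0, 0, 0, 52], [0, 0, 2, 0, 0, 0, 52], [0, 0, 1.5, 0, 0, 0, 52], [0, 0, 0, 0, 0, 0, 52]]]}}

```text
clock: 26.78
tcp_pos: [0.4775, 0.3372, 0.0474]
tool_rot: [0.995, -0.095, -0.0, 0.0]
contact_force: [0.5, -0.5, -0.5]
finger_gap: 0.0556
```

Call:
{"fn": "carry_out", "kwargs": {"deltas": [[[0, 0, 1, 0, 0, 0, 52], [0, 0, 0, 0, 0, 0, 52]]]}}

```text
clock: 27.02
tcp_pos: [0.4776, 0.3372, 0.0465]
tool_rot: [0.995, -0.095, 0.0, -0.0]
contact_force: [-0.5, 0.0, -1.0]
finger_gap: 0.0555
```

Call:
{"fn": "carry_out", "kwargs": {"deltas": [[[0, 0, 0.8, 0, 0, 0, 52], [0, 0, 0, 0, 0, 0, 52]]]}}

```text
clock: 27.28
tcp_pos: [0.4776, 0.3372, 0.0463]
tool_rot: [0.995, -0.095, 0.0, -0.0]
contact_force: [-1.7, -0.9, 4.7]
finger_gap: 0.0561
```

Call:
{"fn": "carry_out", "kwargs": {"deltas": [[[0, 0, 0, 0, 0, 0, 60], [0, 0, 0, 0, 0, 0, 72], [0, 0, 0, 0, 0, 0, 72], [0, 0, -10, 0, 0, 0, 72], [0, 0, -25, 0, 0, 0, 72], [0, 0, -30, 0, 0, 0, 72], [0, 0, -20, 0, 0, -6.6, 72], [0, 0, 0, 0, 0, -6.7, 72], [5, 11, 0, 0, 0, 0, 72], [11, 24, 0, 0, 0, 0, 72], [16, 35, 0, 0, 0, 0, 72], [16, 35, 0, 0, 0, 0, 72], [16, 35, 0, 0, 0, 0, 72], [16, 35, 0, 0, 0, 0, 72], [16, 35, 0, 0, 0, 0, 72], [16, 35, 0, 0, 0, 0, 72], [16, 35, 0, 0, 0, 0, 70], [16, 35, 0, 0, 0, 0, 70], [14, 29, 0, 0, 0, 0, 70], [9, 19, 0, 0, 0, 0, 70]]]}}

```text
clock: 29.78
tcp_pos: [0.6599, -0.0206, 0.1304]
tool_rot: [1.0, 0.019, -0.0, 0.0]
contact_force: [-0.0, 0.0, 0.4]
finger_gap: 0.0699
```

Call:
{"fn": "carry_out", "kwargs": {"deltas": [[[0, 0, 0, 0, 0, 0, 70], [0, 0, 20, 0, 0, 0, 65], [0, 0, 0, 0, 0, 0, 65]]]}}

```text
clock: 30.15
tcp_pos: [0.6579, -0.0173, 0.1092]
tool_rot: [1.0, 0.021, -0.002, -0.0]
contact_force: [-0.1, -1.4, 0.1]
finger_gap: 0.0653
```

Run:
```python
from h import *
s=env.state();print(s['tcp_pos'],s['tool_rot'],s['contact_force'])
for n in("top","side"):
    p,d=env.read_camera(n)
    cv2.imwrite(f"pics/{n}8.png",p[:,:,::-1])
    for t,h in (("book",25),("press_board",39)):
        r=env.trace(n,t)
        if r:
            P,_,_=world(n,d,r[0]['region']);S=P[abs(P[:,2]-h/1000)<.006];print(n,t,rect(S) if len(S) else 0,np.percentile(P[:,2],[5,50,95]))
```

```text
[ 0.65786045 -0.01734549  0.10918587] [ 9.99771339e-01  2.12730415e-02 -2.13829056e-03 -3.93533705e-04] [-0.09026462 -1.35913916  0.12911554]
top book (478.0, 336.2, 120.3, 180.6, -11.1) [0.01003751 0.02631369 0.0291643 ]
top press_board (478.9, 335.8, 55.9, 150.4, -11.0) [0.03757541 0.0403938  0.0431871 ]
side book (476.4, 332.6, 120.6, 186.6, -11.0) [0.00218919 0.02300857 0.02576665]
side press_board (477.0, 331.3, 56.2, 152.5, -11.0) [0.02800628 0.0374686  0.03980509]
```

View pics/side8.png

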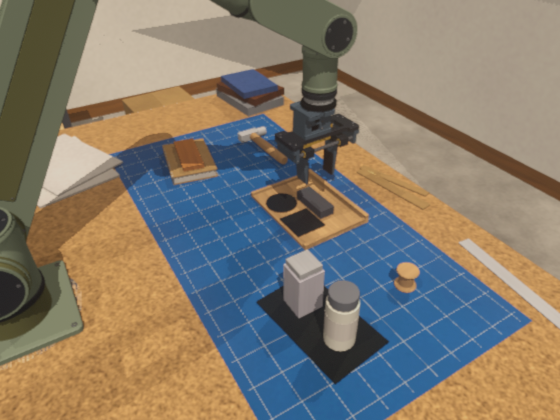

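View pics/top8.png

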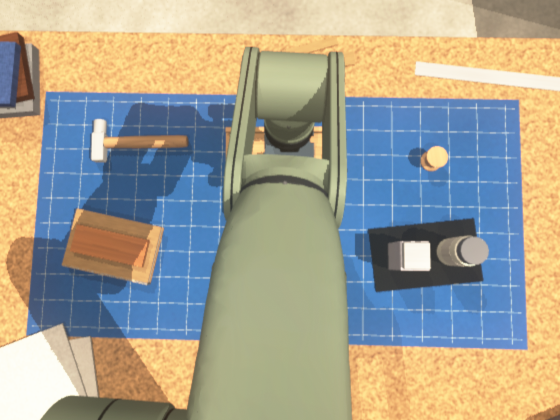

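Call:
{"fn": "carry_out", "kwargs": {"deltas": [[[0.5, 0.5, 10, 0, 0, 0, 60], [0, 0, 20, 0, 0, 0, 60], [0, 0, 20, 0, 0, 0, 60], [0, 0, 15, 0, 0, 0, 60], [0, 0, 8, 0, 0, 0, 60], [0, 0, 0, 0, 0, 0, 60], [0, 0, 0, 0, 0, 0, 60]]]}}

```text
clock: 31.32
tcp_pos: [0.6607, -0.019, 0.0383]
tool_rot: [1.0, 0.021, 0.001, 0.0]
contact_force: [1.0, -0.2, 0.7]
finger_gap: 0.06
```

Run:
```python
from h import *
s=env.state();print(s['tcp_pos'],s['tool_rot'],s['contact_force'])
p,d=env.read_camera("side")
cv2.imwrite("pics/s9.png",cv2.resize(p[100:260,220:400],None,fx=4,fy=4)[:,:,::-1])
```

```text
[ 0.66073133 -0.01900364  0.03833906] [9.99779563e-01 2.09834318e-02 7.21123814e-04 2.84997976e-06] [ 1.01138561 -0.18817101  0.72454837]
```

View pics/s9.png

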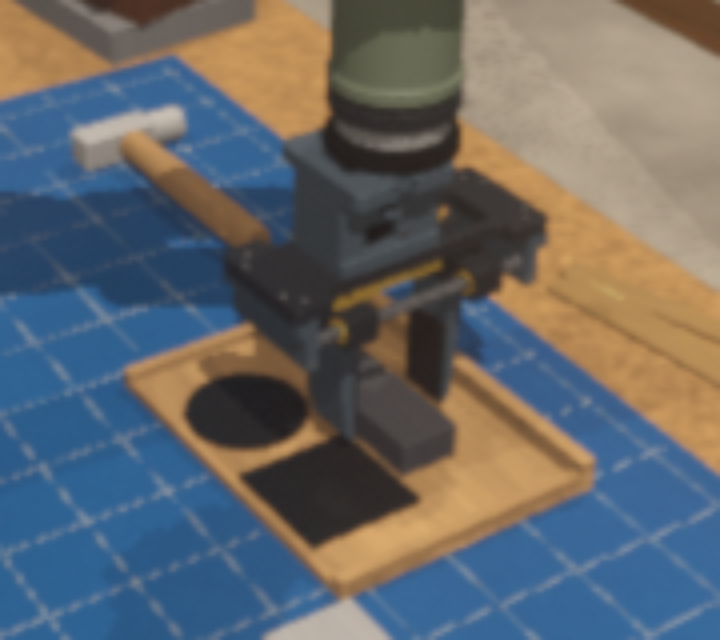

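Call:
{"fn": "carry_out", "kwargs": {"deltas": [[[0, 0, 5, 0, 0, 0, 60], [0, 0, 4, 0, 0, 0, 60], [0, 0, 0, 0, 0, 0, 60], [0, 0, 0, 0, 0, 0, 45], [0, 0, 0, 0, 0, 0, 36], [0, 0, 0, 0, 0, 0, 36], [0, 0, 0, 0, 0, 0, 36], [0, 0, 0, 0, 0, 0, 36]]], "force": 35}}

```text
clock: 32.38
tcp_pos: [0.6599, -0.019, 0.0286]
tool_rot: [1.0, 0.021, -0.0, -0.0]
contact_force: [-0.2, 0.3, 0.3]
finger_gap: 0.0396
```

Call:
{"fn": "carry_out", "kwargs": {"deltas": [[[0, 0, -5, 0, 0, 0, 36], [0, 0, -15, 0, 0, 0, 36], [0, 0, -20, 0, 0, 0, 36], [0, 0, 0, 0, 0, 0, 36], [0, 0, 0, 0, 0, 0, 36]]]}}

```text
clock: 33.0
tcp_pos: [0.6596, -0.019, 0.0682]
tool_rot: [1.0, 0.021, -0.001, -0.0]
contact_force: [-1.1, 0.4, -7.1]
finger_gap: 0.0398
```

Call:
{"fn": "carry_out", "kwargs": {"deltas": [[[0, 0, -15, 0, 0, 0, 36], [0, 0, -25, 0, 0, 0, 36], [0, 0, -20, 0, 0, 6.7, 36], [0, 0, 0, 0, 0, 6.7, 36], [0, 0, 0, 0, 0, 0, 36], [-8, -10, 0, 0, 0, 0, 36], [-16, -20, 0, 0, 0, 0, 36], [-22, -28, 0, 0, 0, 0, 36], [-25, -32, 0, 0, 0, 0, 36], [-25, -32, 0, 0, 0, 0, 36], [-25, -32, 0, 0, 0, 0, 36], [-25, -32, 0, 0, 0, 0, 36], [-25, -32, 0, 0, 0, 0, 36], [-25, -32, 0, 0, 0, 0, 36], [-22, -28, 0, 0, 0, 0, 36], [-16, -20, 0, 0, 0, 0, 36], [-8, -10, 0, 0, 0, 0, 36], [-4, -5, 0, 0, 0, 0, 36], [0, 0, 0, 0, 0, 0, 36], [0, 0, 0, 0, 0, 0, 36]]]}}

```text
clock: 35.5
tcp_pos: [0.4787, 0.3344, 0.1286]
tool_rot: [0.995, -0.096, 0.0, 0.0]
contact_force: [-0.1, 0.7, -6.5]
finger_gap: 0.0397
```

Run:
```python
from h import *
s=env.state();print(s['tcp_pos'],s['tool_rot'],s['contact_force'],s['finger_gap'])
a=2*np.arctan2(s['tool_rot'][1],s['tool_rot'][0]);d=np.array([477.8,336.7])-s['tcp_pos'][:2]*1000
print(np.degrees(a),d@[np.cos(a),np.sin(a)],d@[np.sin(a),-np.cos(a)])
```

```text
[0.4787104  0.33443478 0.12862762] [ 9.95360767e-01 -9.62128567e-02  4.24620695e-05  1.65088196e-04] [-0.12945784  0.66105969 -6.52314498] 0.03966988345197351
-11.04226251292517 -1.3274127678829104 -2.0489070464264927
```

Descend 69 mm to 59.6, the last part slowly.

Call:
{"fn": "carry_out", "kwargs": {"deltas": [[[-1.3, -2, 10, 0, 0, 0, 36], [0, 0, 20, 0, 0, 0, 36], [0, 0, 20, 0, 0, 0, 36], [0, 0, 10, 0, 0, 0, 36], [0, 0, 4, 0, 0, 0, 36], [0, 0, 1, 0, 0, 0, 36], [0, 0, 0, 0, 0, 0, 36], [0, 0, 0, 0, 0, 0, 36]]]}}

```text
clock: 36.5
tcp_pos: [0.4778, 0.3376, 0.0643]
tool_rot: [0.995, -0.096, 0.0, -0.0]
contact_force: [0.7, 0.5, -7.1]
finger_gap: 0.0399
```

Run:
```python
from h import *
s=env.state();print(s['tcp_pos'],s['contact_force'])
p,d=env.read_camera("side")
cv2.imwrite("pics/s10.png",cv2.resize(p[80:220,120:270],None,fx=4,fy=4)[:,:,::-1])
for t in("weight","press_board"):
    r=env.trace("side",t)
    if r: P,_,_=world("side",d,r[0]['region']);print(t,np.percentile(P,[2,50,98],axis=0).round(3).tolist())
```

```text
[0.47777343 0.33762674 0.06425318] [ 0.66373461  0.46022491 -7.10277081]
weight [[0.451, 0.281, 0.045], [0.474, 0.31, 0.066], [0.499, 0.377, 0.069]]
press_board [[0.438, 0.255, 0.023], [0.459, 0.272, 0.037], [0.491, 0.354, 0.045]]
```

View pics/s10.png

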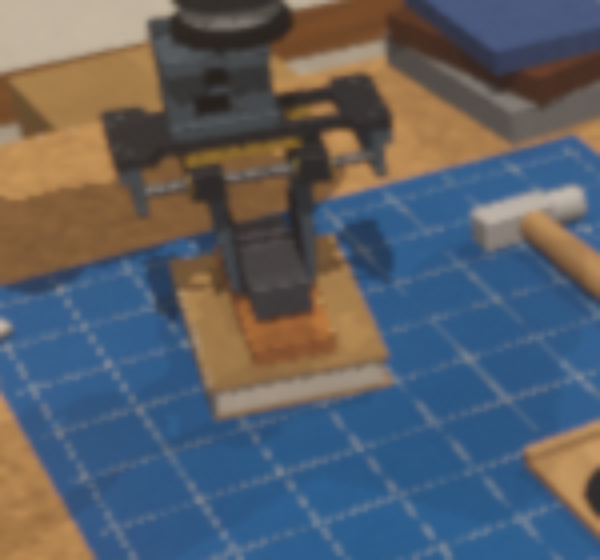

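Call:
{"fn": "carry_out", "kwargs": {"deltas": [[[0, 0.5, 2, 0, 0, 0, 36], [0, 0, 1, 0, 0, 0, 36], [0, 0, 0.7, 0, 0, 0, 36], [0, 0, 0, 0, 0, 0, 36], [0, 0, 0, 0, 0, 0, 36]]]}}

```text
clock: 37.28
tcp_pos: [0.4774, 0.337, 0.06]
tool_rot: [0.995, -0.096, 0.0, -0.0]
contact_force: [-0.2, -0.1, -7.2]
finger_gap: 0.0396
```

Call:
{"fn": "carry_out", "kwargs": {"deltas": [[[0, 0, 0.7, 0, 0, 0, 36], [0, 0, 0, 0, 0, 0, 36], [0, 0, 0, 0, 0, 0, 36]]]}}

```text
clock: 37.65
tcp_pos: [0.4774, 0.337, 0.0596]
tool_rot: [0.995, -0.096, 0.0, -0.0]
contact_force: [0.1, -0.3, -4.5]
finger_gap: 0.0397
```

Call:
{"fn": "carry_out", "kwargs": {"deltas": [[[0, 0, 0.5, 0, 0, 0, 36], [0, 0, 0, 0, 0, 0, 44], [0, 0, 0, 0, 0, 0, 52], [0, 0, 0, 0, 0, 0, 62], [0, 0, 0, 0, 0, 0, 62], [0, 0, -5, 0, 0, 0, 62], [0, 0, -15, 0, 0, 0, 62], [0, 0, -30, 0, 0, 0, 62], [0, 0, -40, 0, 0, 0, 70], [0, 0, -30, 0, 0, -5.5, 80], [0, 0, -20, 0, 0, -5.5, 91], [0, 0, 0, 0, 0, 0, 91]]]}}

```text
clock: 39.15
tcp_pos: [0.4783, 0.3376, 0.2015]
tool_rot: [1.0, -0.001, 0.002, -0.002]
contact_force: [-0.4, 0.2, -0.6]
finger_gap: 0.0908
```

Run:
```python
from h import *
s=env.state();print(s['tcp_pos'],s['tool_rot'],s['contact_force'])
p,d=env.read_camera("side")
for t,h in(("weight",63),("press_board",39)):
    r=env.trace("side",t)
    if r: P,_,_=world("side",d,r[0]['region']);S=P[abs(P[:,2]-h/1000)<.005];print(t,rect(S))
```

```text
[0.47831044 0.33755024 0.20150464] [ 9.99996094e-01 -5.12480201e-04  2.25896759e-03 -1.56437226e-03] [-0.39104972  0.19145423 -0.61061425]
weight (476.9, 333.7, 39.8, 106.4, -10.5)
press_board (475.2, 329.3, 53.3, 146.4, -9.7)
```

Call:
{"fn": "carry_out", "kwargs": {"deltas": [[[0, 12, 0, 0, 0, 0, 91], [0, 25, 0, 0, 0, 0, 91], [0, 38, 0, 0, 0, 0, 91], [0, 45, 0, 0, 0, 0, 91], [0, 45, 0, 0, 0, 0, 91], [0, 45, 0, 0, 0, 0, 91], [0, 45, 0, 0, 0, 0, 91], [0, 45, 0, 0, 0, 0, 91], [0, 45, 0, 0, 0, 0, 91], [0, 45, 0, 0, 0, 0, 91], [0, 45, 0, 0, 0, 0, 91], [0, 45, 0, 0, 0, 0, 91], [0, 45, 0, 0, 0, 0, 91], [0, 45, 0, 0, 0, 0, 91], [0, 45, 0, 0, 0, 0, 91], [0, 39, 0, 0, 0, 0, 91], [2, 25, 0, 0, 0, 0, 91], [2, 15, 0, 0, 0, 0, 91], [0, 0, 0, 0, 0, 0, 91], [0, 0, 0, 0, 0, 0, 91]]]}}

```text
clock: 41.8
tcp_pos: [0.4814, -0.356, 0.1986]
tool_rot: [1.0, 0.001, -0.0, -0.001]
contact_force: [0.5, -0.1, -0.5]
finger_gap: 0.0906
```

Run:
```python
from tin import *
s=env.state();print(s['tcp_pos'],s['tool_rot'],s['contact_force'])
print(jar("side",(.4827,-.3565),.004))
p,d=env.read_camera("top");cv2.imwrite("pics/t11.png",p[:,:,::-1])
for t,h in(("weight",63),("press_board",39),("book",25),("pad_round",11),("pad_square",11)):
    r=env.trace("top",t)
    if r: P,_,_=world("top",d,r[0]['region']);S=P[abs(P[:,2]-h/1000)<.005];print(t,rect(S))
```

```text
[ 0.48141951 -0.35595392  0.19860871] [ 9.99999707e-01  5.16404922e-04 -2.28918494e-04 -5.16239051e-04] [ 0.45987614 -0.08018634 -0.53783369]
(array([ 481.9, -359.2]), 896)
weight (479.0, 336.8, 39.9, 100.6, -11.1)
press_board (478.9, 336.3, 56.2, 151.6, -10.9)
book (478.1, 336.3, 119.9, 181.8, -10.9)
pad_round (599.4, 34.0, 74.4, 74.8, -43.1)
pad_square (602.5, -55.5, 75.2, 79.2, -88.8)
```

View pics/t11.png

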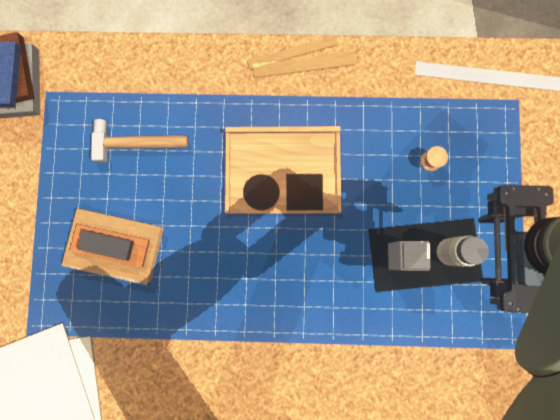

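The weight and board sit within about 1 mm of the book's centre and are aligned with it (104,245). The next job is to take the jar back.

Call:
{"fn": "carry_out", "kwargs": {"deltas": [[[1.3, 0, 10, 0, 0, 0, 91], [0, 0, 20, 0, 0, 0, 91], [0, 0, 25, 0, 0, 0, 91], [0, 0, 25, 0, 0, 0, 91], [0, 0, 25, 0, 0, 0, 91], [0, 0, 15, 0, 0, 0, 91], [0, 0, 7, 0, 0, 0, 91], [0, 0, 0, 0, 0, 0, 91], [0, 0, 0, 0, 0, 0, 91], [0, 0, 0, 0, 0, 0, 65], [0, 0, 0, 0, 0, 0, 50], [0, 0, 0, 0, 0, 0, 50], [0, 0, 0, 0, 0, 0, 50], [0, 0, 0, 0, 0, 0, 50]]], "force": 25}}

```text
clock: 43.9
tcp_pos: [0.4826, -0.3571, 0.0718]
tool_rot: [1.0, 0.0, -0.0, -0.0]
contact_force: [-0.9, 0.6, 1.4]
finger_gap: 0.0565
```

Call:
{"fn": "carry_out", "kwargs": {"deltas": [[[0, 0, -5, 0, 0, 0, 50], [0, 0, -15, 0, 0, 0, 50], [0, 0, -25, 0, 0, 0, 50], [0, 0, -30, 0, 0, 0, 50], [0, 0, -30, 0, 0, 0, 50], [0, 0, -25, 0, 0, 0, 50], [3, -10, 0, 0, 0, 0, 50], [6, -20, 0, 0, 0, 0, 50], [9, -30, 0, 0, 0, 0, 50], [10, -35, 0, 0, 0, 0, 50], [10, -35, 0, 0, 0, 0, 50], [10, -35, 0, 0, 0, 0, 50], [10, -35, 0, 0, 0, 0, 50], [10, -35, 0, 0, 0, 0, 50], [10, -35, 0, 0, 0, 0, 50], [10, -35, 0, 0, 0, 0, 50], [10, -35, 0, 0, 0, 0, 50], [9, -25, 0, 0, 0, 0, 50], [6, -15, 0, 0, 0, 0, 50], [3.5, -10, 0, 0, 0, 0, 50]]]}}

```text
clock: 46.4
tcp_pos: [0.5987, 0.034, 0.2008]
tool_rot: [1.0, 0.001, -0.001, 0.0]
contact_force: [0.1, -0.7, -4.4]
finger_gap: 0.0561
```

Call:
{"fn": "carry_out", "kwargs": {"deltas": [[[0, 0, 10, 0, 0, 0, 50], [0, 0, 20, 0, 0, 0, 50], [0, 0, 25, 0, 0, 0, 50], [0, 0, 25, 0, 0, 0, 50], [0, 0, 20, 0, 0, 0, 50], [0, 0, 10, 0, 0, 0, 50], [0, 0, 0, 0, 0, 0, 50], [0, 0, 0, 0, 0, 0, 50], [0, 0, 0, 0, 0, 0, 50]]]}}

```text
clock: 47.52
tcp_pos: [0.5998, 0.0329, 0.0927]
tool_rot: [1.0, 0.0, 0.001, -0.0]
contact_force: [-0.6, 0.2, -3.6]
finger_gap: 0.0559
```

Run:
```python
from tin import *
s=env.state();print(s['tcp_pos'],s['tool_rot'],s['contact_force'],s['finger_gap'])
print(jar("side",(.5985,.032),.022))
p,d=env.read_camera("side")
cv2.imwrite("pics/s12.png",cv2.resize(p[80:260,210:390],None,fx=3,fy=3)[:,:,::-1])
```

```text
[0.59978571 0.03287446 0.09269507] [ 9.99999535e-01  9.94314640e-06  9.63014641e-04 -5.89126033e-05] [-0.59381376  0.17671893 -3.56809402] 0.05585271055696222
(array([599.4,  30.2]), 614)
```

View pics/s12.png

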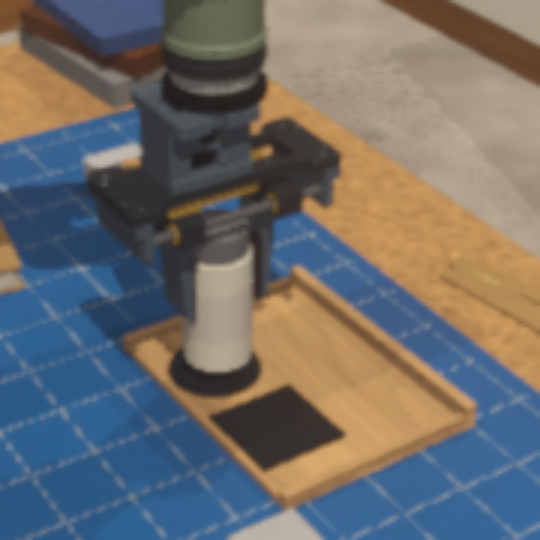

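Call:
{"fn": "carry_out", "kwargs": {"deltas": [[[-0.5, 0, 5, 0, 0, 0, 50], [0, 0, 5, 0, 0, 0, 50], [0, 0, 2, 0, 0, 0, 50], [0, 0, 1.5, 0, 0, 0, 50], [0, 0, 0, 0, 0, 0, 50], [0, 0, 0, 0, 0, 0, 50]]]}}

```text
clock: 48.38
tcp_pos: [0.5984, 0.0329, 0.0788]
tool_rot: [1.0, 0.0, -0.0, -0.0]
contact_force: [-3.6, 0.0, 3.0]
finger_gap: 0.0558
```

Call:
{"fn": "carry_out", "kwargs": {"deltas": [[[0, 0, 0, 0, 0, 0, 60], [0, 0, 0, 0, 0, 0, 75], [0, 0, 0, 0, 0, 0, 91], [0, 0, 0, 0, 0, 0, 91], [0, 0, -10, 0, 0, 0, 91], [0, 0, -20, 0, 0, 0, 91], [0, 0, -30, 0, 0, 0, 91], [0, 0, -30, 0, 0, 0, 91], [0, 0, -20, 0, 0, 0, 91], [-5, 12, 0, 0, 0, 0, 91], [-11, 25, 0, 0, 0, 0, 91], [-15, 35, 0, 0, 0, 0, 91], [-16, 36, 0, 0, 0, 0, 91], [-16, 36, 0, 0, 0, 0, 91], [-16, 36, 0, 0, 0, 0, 91], [-16, 36, 0, 0, 0, 0, 91], [-15, 35, 0, 0, 0, 0, 91], [-11, 25, 0, 0, 0, 0, 91], [-6, 14, 0, 0, 0, -1.5, 91], [0, 0, 0, 0, 0, 0, 91]]]}}

```text
clock: 50.88
tcp_pos: [0.4703, -0.2579, 0.1873]
tool_rot: [1.0, 0.012, -0.001, -0.0]
contact_force: [-0.2, 0.9, -0.3]
finger_gap: 0.091
```

Run:
```python
from tin import *
s=env.state();print(s['tcp_pos'],s['tool_rot'],s['contact_force'])
print(jar("side",(.5985,.032),.012))
p,d=env.read_camera("side");cv2.imwrite("pics/s13.png",p[:,:,::-1])
r=env.trace("side","pad_round")
P,_,_=world("side",d,r[0]['region']);print(rect(P))
p,d=env.read_camera("top");cv2.imwrite("pics/t13.png",cv2.resize(p[100:320,200:500],None,fx=2.6,fy=2.6)[:,:,::-1])
P,_,_=world("top",d);S=P[(abs(P[:,2]-.132)<.006)&(np.hypot(P[:,0]-.6,P[:,1]-.033)<.04)];print("cap",rect(S))
```

```text
[ 0.47032863 -0.25793065  0.18731164] [ 9.99929677e-01  1.18207233e-02 -8.40507454e-04 -4.53297477e-04] [-0.24490176  0.89259124 -0.27999189]
(array([597.8,  30. ]), 4)Traceback (most recent call last):
  File "<stdin>", line 6, in <module>
IndexError: list index out of range
```

View pics/s13.png

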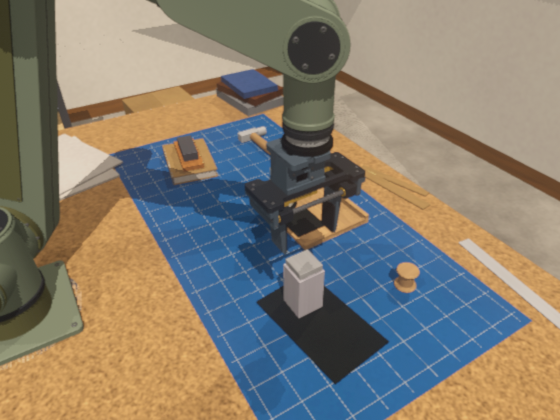

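The jar is hidden by the gripper in this view, so I use the top camera.

Run:
```python
from tin import *
p,d=env.read_camera("top");cv2.imwrite("pics/t13.png",cv2.resize(p[100:320,200:500],None,fx=2.6,fy=2.6)[:,:,::-1])
P,_,_=world("top",d);S=P[(abs(P[:,2]-.132)<.006)&(np.hypot(P[:,0]-.6,P[:,1]-.033)<.04)];print("cap",rect(S))
```

```text
cap (599.2, 33.6, 48.6, 49.3, 0.8)
```

View pics/t13.png

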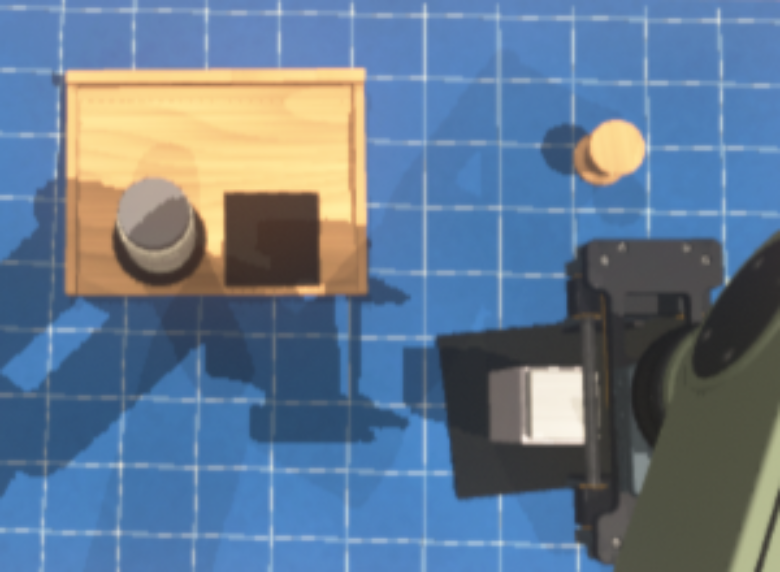

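Call:
{"fn": "carry_out", "kwargs": {"deltas": [[[0.5, -0.5, 10, 0, 0, 0, 91], [0, 0, 20, 0, 0, 0, 91], [0, 0, 25, 0, 0, 0, 91], [0, 0, 25, 0, 0, 0, 91], [0, 0, 25, 0, 0, 0, 91], [0, 0, 12, 0, 0, 0, 91], [0, 0, 6, 0, 0, 0, 91], [0, 0, 0, 0, 0, 0, 91], [0, 0, 0, 0, 0, 0, 91], [0, 0, 0, 0, 0, 0, 65], [0, 0, 0, 0, 0, 0, 50], [0, 0, 0, 0, 0, 0, 50], [0, 0, 0, 0, 0, 0, 50], [0, 0, 0, 0, 0, 0, 50]]], "force": 20}}

```text
clock: 52.82
tcp_pos: [0.4719, -0.2566, 0.0652]
tool_rot: [1.0, 0.013, -0.0, -0.0]
contact_force: [-2.0, -0.2, 1.1]
finger_gap: 0.054
```

Call:
{"fn": "carry_out", "kwargs": {"deltas": [[[0, 0, -5, 0, 0, 0, 50], [0, 0, -15, 0, 0, 0, 50], [0, 0, -20, 0, 0, 0, 50], [0, 0, -20, 0, 0, 0, 50], [7, -10, 0, 0, 0, 0, 50], [14, -20, 0, 0, 0, 0, 50], [20, -29, 0, 0, 0, 0, 50], [20, -29, 0, 0, 0, 0, 50], [20, -29, 0, 0, 0, 0, 50], [20, -29, 0, 0, 0, 0, 50], [15, -22, 0, 0, 0, 0, 50], [11, -17, 0, 0, 0, 0, 50], [6, -9, 0, 0, 0, 0, 50], [2, -4, 0, 0, 0, 0, 50], [0, 0, 10, 0, 0, 0, 50], [0, 0, 15, 0, 0, 0, 50], [0, 0, 10, 0, 0, 0, 50], [0, 0, 5, 0, 0, 0, 50], [0, 0, 0, 0, 0, 0, 50], [0, 0, 0, 0, 0, 0, 50]]]}}

```text
clock: 55.32
tcp_pos: [0.6023, -0.0552, 0.0856]
tool_rot: [1.0, 0.013, 0.0, -0.0]
contact_force: [0.5, 1.4, -2.1]
finger_gap: 0.0541
```

Run:
```python
from h import *
s=env.state();print(s['tcp_pos'],s['tool_rot'],s['contact_force'],s['finger_gap'])
p,d=env.read_camera("side")
cv2.imwrite("pics/s14.png",cv2.resize(p[80:260,210:390],None,fx=3,fy=3)[:,:,::-1])
```

```text
[ 0.60231166 -0.05516902  0.08557968] [ 9.99913988e-01  1.31088077e-02  4.19426881e-04 -4.70000298e-07] [ 0.54986122  1.44967397 -2.08314559] 0.054066966819333706
```

View pics/s14.png

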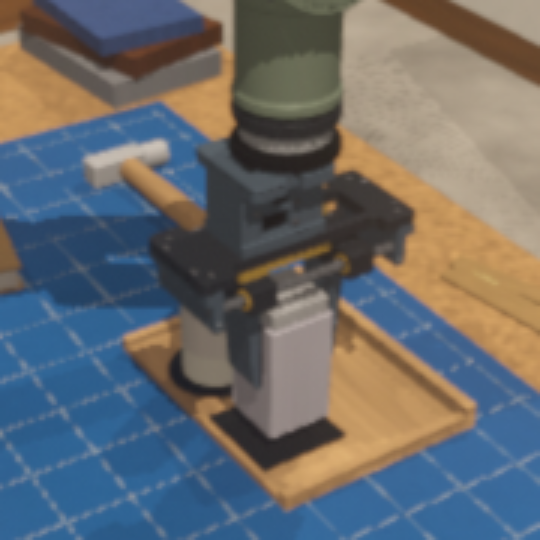

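Tin is over the square pad; lowering 13.5 mm.

Call:
{"fn": "carry_out", "kwargs": {"deltas": [[[0, 0, 6, 0, 0, 0, 50], [0, 0, 4, 0, 0, 0, 50], [0, 0, 2, 0, 0, 0, 50], [0, 0, 1.2, 0, 0, 0, 50], [0, 0, 0, 0, 0, 0, 50], [0, 0, 0, 0, 0, 0, 50]]]}}

```text
clock: 56.12
tcp_pos: [0.6019, -0.0551, 0.0722]
tool_rot: [1.0, 0.013, -0.0, -0.0]
contact_force: [-1.8, 0.3, 0.6]
finger_gap: 0.0536
```

Call:
{"fn": "carry_out", "kwargs": {"deltas": [[[0, 0, 0, 0, 0, 0, 56], [0, 0, 0, 0, 0, 0, 70], [0, 0, 0, 0, 0, 0, 88], [0, 0, 0, 0, 0, 0, 88], [0, 0, -10, 0, 0, 0, 88], [0, 0, -20, 0, 0, 0, 88], [0, 0, -30, 0, 0, 0, 88], [0, 0, -35, 0, 0, 0, 88], [0, 0, -35, 0, 0, 0, 88], [0, 0, -30, 0, 0, 0, 88], [-10, 20, 0, 0, 0, 0, 88], [-20, 35, 0, 0, 0, 0, 88], [-25, 40, 0, 0, 0, 0, 88], [-25, 40, 0, 0, 0, 0, 88], [-25, 40, 0, 0, 0, 0, 88], [-25, 40, 0, 0, 0, 0, 88], [-25, 40, 0, 0, 0, 0, 88], [-25, 40, 0, 0, 0, 0, 88], [-15, 30, 0, 0, 0, 0, 88], [0, 0, 0, 0, 0, 0, 88]]]}}

```text
clock: 58.62
tcp_pos: [0.4131, -0.3869, 0.2307]
tool_rot: [1.0, 0.011, -0.001, -0.001]
contact_force: [1.6, -0.1, -0.6]
finger_gap: 0.0877
```

Run:
```python
from h import *
s=env.state();print(s['tcp_pos'],s['contact_force'])
for n in("top","side"):
    p,d=env.read_camera(n);cv2.imwrite(f"pics/{n}15.png",p[:,:,::-1])
    for t,h in(("tin",121),("glue_jar",131),("weight",63),("press_board",39),("book",25)):
        r=env.trace(n,t)
        if r:
            P,_,_=world(n,d,r[0]['region']);S=P[abs(P[:,2]-h/1000)<.005]
            print(n,t,rect(S) if len(S)>5 else None,np.percentile(P[:,2],[2,98]).round(3))
p,d=env.read_camera("top");cv2.imwrite("pics/t15b.png",cv2.resize(p[110:230,200:360],None,fx=5,fy=5)[:,:,::-1])
```

```text
[ 0.41306584 -0.38693615  0.23070867] [ 1.57251238 -0.06839822 -0.56497147]
top tin None [0.001 0.008]
top glue_jar (597.8, 34.4, 45.5, 49.2, -44.2) [0.036 0.135]
top weight None [0.008 0.016]
top press_board (479.2, 336.4, 55.7, 152.3, -11.1) [0.027 0.054]
top book (478.1, 336.2, 120.1, 181.3, -11.0) [0.002 0.031]
side glue_jar (596.1, 33.4, 41.9, 48.4, -84.0) [0.013 0.379]
side weight (476.8, 331.9, 39.5, 99.7, -11.3) [0.038 0.064]
side press_board (475.4, 324.3, 54.1, 140.2, -11.9) [0.025 0.04 ]
side book (476.3, 332.4, 120.3, 188.2, -11.1) [-0.     0.027]
```

View pics/side15.png

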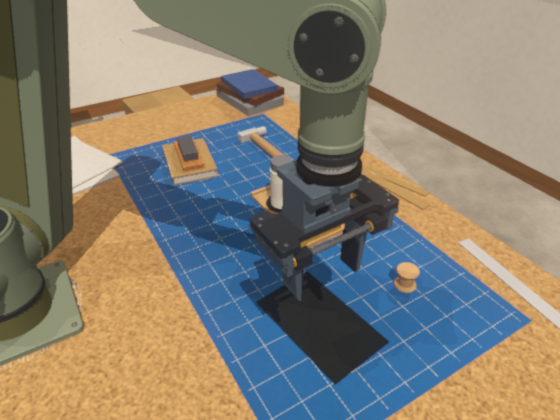

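View pics/t15b.png

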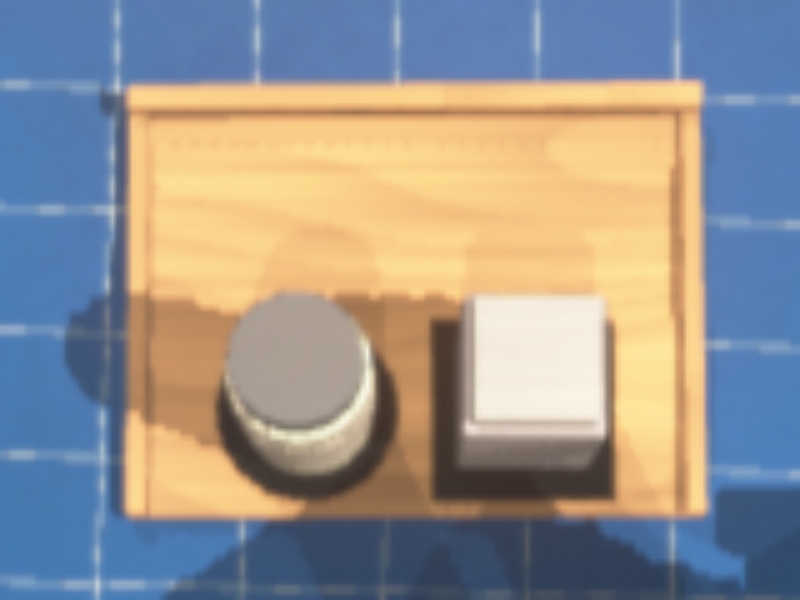

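Run:
```python
from h import *
p,d=env.read_camera("top")
P,_,_=world("top",d)
for n,c,h in(("tin",(.601,-.056),.121),("jar",(.599,.033),.131)):
    S=P[(abs(P[:,2]-h-.001)<.006)&(np.hypot(P[:,0]-c[0],P[:,1]-c[1])<.045)];print(n,rect(S),np.median(S[:,2]))
    m=env.camera_model("top");f=210/np.tan(np.radians(m['vfov']/2))
# overlay: projected ideal pad square, tin base & lid
q=cv2.resize(p[110:230,200:360],None,fx=5,fy=5)
def poly(c,half,z,yaw,col):
    a=np.radians(yaw);pts=[]
    for sx,sy in((1,1),(1,-1),(-1,-1),(-1,1)):
        X=np.array([c[0]+half*(sx*np.cos(a)-sy*np.sin(a)),c[1]+half*(sx*np.sin(a)+sy*np.cos(a)),z])/1000
        k=m['R']@X+m['t'];pts.append(((k[:2]/k[2]*f+[m['cx'],m['cy']])-[200,110])*5+2.5)
    cv2.polylines(q,[np.array(pts).round().astype(int)],True,col,1)
poly((602.5,-55.5),38,11,1.9,(255,0,0));poly((602.5,-55.5),27,12,1.5,(0,255,0));poly((602.5,-55.5),24,121,1.5,(0,0,255))
cv2.imwrite("pics/t16.png",q[:,:,::-1])
```

```text
tin (603.2, -55.3, 48.2, 48.7, -89.0) 0.12179213229077286
jar (599.0, 33.7, 48.6, 49.5, 2.3) 0.13204966415638755
```

View pics/t16.png

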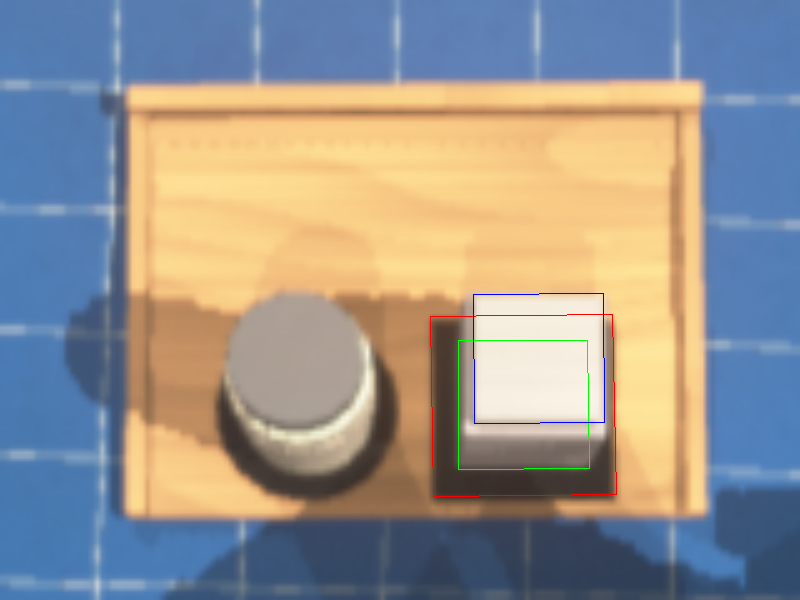

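Run:
```python
from rig import env
print(env.job_done())
```

```text
the job is handed in; nothing more can be done
None
```

The job is done and was handed in at about 59 s of the 141 s allowed; the hand-in gives no verdict. I stood the jar and then the tin on the rubber mat. Then I laid the board on the book and set the weight on it, and put the jar and tin back on their pads.

**Board and weight:** the top camera puts both within about 1 mm of the book's centre. Both are turned within 0.3° of it.

**Jar and tin:** the jar reads (599.0, 33.7) mm against a pad centre of about (599.5–600, 34). The tin reads (603.2, −55.3) against about (602.5, −55.5), turned about 1° like its pad. Both stand upright.

**Forces and bystanders:** the largest contact force reported after any move was about 7 N. The hammer and reel were not touched. At hand-in the gripper was open and raised clear of everything.

**Checks that disagreed or failed:**
- **Side camera:** it reads about 3 mm to the right and 1 mm nearer than the arm and the top camera. I allowed for that.
- **Last detection pass:** the networks mislabelled the tin and the weight in the top view. I checked the tin from depth data and an overlay instead. The weight I rechecked only with the side camera, which agreed with the top-camera reading from after it was placed.
- **Side view of the tray:** the gripper blocked it at the end, so the final jar and tin positions rest on the top camera alone.

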